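# Bolt the lid of the battery charging chest

## Robot

A 6-joint arm with a two-finger parallel gripper is mounted at the origin on the work surface. World frame = base frame: x ahead of the robot, y to its left, z up, the work surface at z = 0. Lengths are in m, angles in rad, forces in N, time in s.
With the tool pointing down it reaches from about 0.325 to 0.85 m from the base axis. Payload 4.4 kg.
Tool frame: the origin (TCP) lies between the finger pads; the fingertips stand 11 mm ahead of it and the grasp point (between the pads) lies 8 mm behind it; z points along the fingers, y is the direction in which the jaws open and shut (so a half turn about z gives the same grasp; the last joint's range is limited). The gripper opens to 94 mm and grips with 3 to 60 N. Pads are 16 mm wide; open, the fingers measure 119 mm over their backs; the gripper's body (75 mm by 177 mm) begins 78 mm behind the grasp point.
Start: joints at [-1.385, 0.207, 1.542, -0, 1.393, -0.15], TCP at [0.189, -0.543, 0.216] pointing down, gripper open.
Joint ranges: [-2.73, 2.73], [-0.86, 2.22], [0.23, 2.46], [-1.11, 4.25], [0.08, 2.63], [-2.82, 2.82]. Speed limits (rad/s): [2.79, 2.79, 3.14, 3.14, 3.14, 3.14].

## Interface

Orientations are given as a 3x3 rotation matrix whose columns are the frame's x, y, z axes.
In Python, from rig import sense, cams, workorder gives the robot as it stands.
- The arm moves only by the tool send_rows, never from a script. Its arguments are lists of equal length, an entry for each row: "delta_pos": the shift along the tool's x, y, z in units of 40 mm (1.0 is 40 mm), a list of three; "turn": the turn about the tool's z in rad; "gripper": the finger opening in mm, from 0 to 94. In form: {"delta_pos": [[x, y, z], ...], "turn": [turn, ...], "gripper": [gripper, ...]}. A call has 1 to 20 rows; each row shifts and turns the commanded pose from where the row before left it, along the tool's axes as they then stand; what a row does not reach is not made up. A row lasts 1/10 s, in which the tool goes at most 50 mm and 8.59 degrees, less where a joint would pass 70% of its speed; a pose out of reach is approached as far as the arm can. A call is refused whole if a number of a shift passes 1 or a number of a turn 0.15, either way. A call with a gripper value outside its range is refused whole. The fingers move at their own pace and stop on an object; "grip_force" is the grip in N (left out, the last holds). Time passes only in rows, so rows that do not move let the fingers close. It gives the time, the measured TCP pose, the force and the opening at its end, in the units of the state.
- sense(): the state, without advancing time (a new reading comes with each control period).
- cams.get_image(name): name is "side" or "top" or "wrist"; returns the picture (420x560x3 uint8, red, green, blue); there is no depth.
- cams.camera_info(name): a dict with "fx", "fy", "cx", "cy" (pixels), "view" (4x4, takes a point from world to camera coordinates). Camera axes: x right, y down, z forward; pixel columns grow to the right and rows downward; lengths in m; the calibration is good to about 2 mm. A picture is of the moment at which its call begins: read the wrist's pose just before it. camera_info takes no time and is no camera call; for the wrist camera it gives the pose at the moment of the call.
- workorder.sign_off(): hands the job in, once; it reports no verdict.
Trained networks look in the newest picture that a camera, given by its name, has taken for a name from the list of things; names that differ only in an ending like _2 or _b are one class to them, and where a whole thing is asked for, a point or a joint stands for the part that bears it (a point fixed in the world has none). Each returns a list of dicts, best first, with "confidence" (0 to 1); they miss things now and then, are a little off and sometimes report something else, mostly with a low value. They report only what shows in the picture. A call takes as long as a camera call.
- cams.boxes_of(camera, thing): "rect" ([left, top, right, bottom] in pixels, round what is visible of it).
- cams.masks_of(camera, thing): "region" (420x560 bool, what is visible of it) and "rect" ([left, top, right, bottom] in pixels, round what is visible of it).
The state is a dict: "t": time; "q": joint angles; "dq": joint speeds; "joint_torque": joint torques, N m; "ee_pos": TCP position; "tool_rot": TCP orientation; "force": force on the tool from outside, world axes, zero at the start; "ft_torque": the same for the moment, N m; "finger_gap": finger opening in m.
Only numpy, scipy, OpenCV 4.12 (cv2) and the standard library are available. Lean on these libraries where they do the work, as an engineer would, in place of code of your own. Each camera call takes 0.05 s, during which the arm holds its last target. There are 200 camera calls.

## Task

Shut and bolt the battery charging chest: hold its sprung lid down flat against the seal, slide the barrel bolt across through its keeper until the upright handle meets the notch in the barrel, then turn the handle down flat into the notch and let go. Find the notch by feel: never ram the bolt or wrench the handle, do not crush the lid down hard, and leave the spare battery, the pen cup and the calculator where they are.

Things in the scene. Friction and masses are not known exactly. Their poses are not given: they have to be found in the camera images.
- chest: Dark grey steel chest fixed on the desk, 260 mm deep (its x), 420 mm wide (its y), 120 mm high. Origin at the centre of its underside, x away from the robot's side, y to the left, z up. The left part of the top (y -30 to +204 mm) is the lid, hinged along its left edge at y = +206 mm, z = 120 mm; the right part (y below -34 mm) is a fixed deck, top at z = 120 mm.
- lid_edge (a point): Middle of the lid's free edge on its top face (chest x = 0, y = -30 mm). With the lid fully down it is 120 mm above the desk; a springy black bulb seal under the edge holds it up by about 6 to 11 mm. About 9 to 13 N straight down on the bolt's handle closes the lid, then it meets a firm stop; let go, it springs up again unless bolted. Axes as the chest's when shut.
- lid (a joint): Lid angle in rad: 0 fully down, grows as the lid's free edge rises (1 mm at the edge is 0.004 rad). Bolted, the lid rises 1 to 2 mm until the rod bears under the keeper bar.
- bolt_nose (a point): Tip of the bolt, a round steel rod 14 mm thick with a 3 mm tapered nose. Its axis lies 16 mm above the lid's top face, along chest y at chest x = 0. It slides towards the chest's -y, through the keeper; about 3 N to slide, up to 3 N more where it rubs in the keeper; it stays where it is left. Fully drawn back the nose is at chest y = -36 mm; it starts up to 6 mm further across.
- handle_mid (a point): On the bolt's handle, a plain steel bar 10 mm thick (square at its foot, round above), 41 mm from the rod's axis; the bar reaches from the rod's axis to 62 mm from it, 87 mm behind (+y of) the nose. Upright, its top stands 45 mm clear of the barrel, whose slot lets it travel along y. z points along the bar to its tip, y along the rod, away from the keeper.
- notch_about (a point): On the rod's axis, about where the middle of the notch is. The barrel is a slotted tube round the rod, 26 mm across, 100 mm long, with raised cheeks along the slot, 33 mm above the lid. One notch, 13 mm wide along y, opens the slot's +x cheek down past the axis; the slot runs on a little way past it. The barrel's place varies by 9 mm either way along y: find the notch by feel.
- handle (a joint): Handle angle in rad: 0 upright, grows as it is turned down towards the chest's +x side (away from the robot), 1.5 flat in the notch (its stop). Elsewhere along the slot it has only 0.15 rad of play, and a sideways push at its end bears on the slot edge two to three times as hard. In the notch it turns with 0.05 N m of friction (1 to 2 N at the bar) and stays where it is left.
- keeper_mouth (a point): Centre of the mouth of the keeper, a steel staple on the deck, 16 mm long along y, 31 mm wide, its top 30 mm above the deck. It lies on the rod's axis when the lid is fully down, at chest y = -46 mm (axes as the chest's); the bar over the rod leaves 1.5 mm above it, so the bolt butts on it unless the lid is held down.
- battery_mid (a point): Bystander: centre of the loose spare battery, 52 x 36 x 82 mm, standing on the deck.
- pen_cup_mid (a point): Bystander: centre of the white pen cup, 84 mm wide, 95 mm high, pens to 165 mm, on the desk to the chest's right.
- calculator_mid (a point): Bystander: centre of the flat black calculator, 135 x 75 x 12 mm, on the desk to the chest's left.

How it is judged:
On the way, in this order (a step that is already met when the one before it is completed fails the run):
1. the lid is down and the bolt is slid across through the keeper (y of bolt_nose in the frame of keeper_mouth below -0.017 m and value of joint lid below 0.018 rad), for 0.1 s.
2. the handle is turned down into the notch (y of bolt_nose in the frame of keeper_mouth below -0.017 m and value of joint handle above 1.3 rad), for 0.2 s.
At the end, for the whole second after the job is handed in: The lid is down, held under the keeper (less than 0.018 rad, 4 mm at its edge), the bolt goes through the whole keeper (nose at least 17 mm past its mouth), and the handle lies in the notch, turned down by at least 1.3 rad; the robot touches nothing (all of step 2 and value of joint lid between -0.01 and 0.018 rad).
It fails at once if the bolt is rammed against the keeper (over 25 N) (contact force between bolt and keeper above 25 N).
It fails at once if the handle is wrenched or rammed against the barrel (over 30 N where they touch) (contact force between bolt and barrel above 30 N).
It fails at once if the lid is crushed onto its seal (over 30 N) (contact force between seal and lid above 30 N).
It fails at once if the spare battery, the pen cup or the calculator is moved by over 20 mm (distance of any of battery_mid, pen_cup_mid, calculator_mid from where it was at the start of the episode above 0.02 m).
It also fails if it takes over 72 s, if anything falls off the work surface, if the arm or the gripper's body presses on something with over 40 N, if the wrist force passes 120 N, or if a joint passes its speed limit or range.

## Working session

There is one attempt and no reset: what is moved stays moved. The work goes in short steps, Python scripts to look and compute and a tool call to move; the robot and the scene stay as the last step left them, time stands still between calls to the robot, and variables do not carry over. Pictures are saved under pics/ and viewed, about 8 in all and at most 12, crops included, and the job is handed in when it is done.

Besides the shell and the picture viewer there is one more tool, called after ">>>" as a command line: name --pt "numbers of a row" for each row, then --argument value for the rest. send_rows: Moves the arm, as the interface text tells. Its arguments: {"type":"object","properties":{"delta_pos":{"type":"array","items":{"type":"array","items":{"type":"number"}}},"turn":{"type":"array","items":{"type":"number"}},"gripper":{"type":"array","items":{"type":"number"}},"grip_force":{"type":"number"}},"required":["delta_pos","turn","gripper"]}

```bash
mkdir -p pics; ls; python3 - <<'E'
from rig import sense,cams
import cv2,numpy as np
s=sense();print({k:np.round(v,3).tolist() for k,v in s.items()})
for c in("side","top"):
    im=cams.get_image(c);cv2.imwrite(f"pics/{c}0.png",im[:,:,::-1])
    i=cams.camera_info(c);print(c,i["fx"],i["cx"],i["cy"],np.round(i["view"],3).tolist())
    for t in("chest","lid","lid_edge","bolt_nose","handle_mid","handle","keeper_mouth","battery_mid","pen_cup_mid","calculator_mid"):
        print(t,[(np.round(b["rect"]).tolist(),round(b["confidence"],2)) for b in cams.boxes_of(c,t)[:2]])
E
```

```text
pics
{'t': 0.0, 'q': [-1.386, 0.207, 1.543, -0.0, 1.393, -0.15], 'dq': [-0.001, -0.0, -0.003, 0.0, 0.0, 0.001], 'joint_torque': [-0.002, -37.088, -28.142, 0.07, 0.036, -0.0], 'ee_pos': [0.189, -0.542, 0.215], 'tool_rot': [[0.944, 0.329, -0.0], [0.329, -0.944, 0.002], [0.0, -0.002, -1.0]], 'force': [-0.042, -0.781, 0.409], 'ft_torque': [-0.02, 0.02, 0.015], 'finger_gap': 0.094}
side 529.5176451022912 270.89208339569643 208.4575201132499 [[-0.873, -0.488, 0.006, 0.51], [-0.365, 0.644, -0.672, 0.276], [0.324, -0.589, -0.741, 1.336], [0.0, 0.0, 0.0, 1.0]]
chest [([195.0, 166.0, 364.0, 330.0], 0.55), ([195.0, 201.0, 333.0, 312.0], 0.28)]
lid [([196.0, 198.0, 334.0, 309.0], 0.62)]
lid_edge [([197.0, 201.0, 332.0, 312.0], 0.77)]
bolt_nose [([264.0, 209.0, 292.0, 246.0], 0.7)]
handle_mid [([274.0, 218.0, 277.0, 235.0], 0.42)]
handle [([196.0, 201.0, 333.0, 309.0], 0.51)]
keeper_mouth [([186.0, 327.0, 247.0, 367.0], 0.67)]
battery_mid [([296.0, 162.0, 317.0, 194.0], 0.69), ([198.0, 202.0, 332.0, 311.0], 0.37)]
pen_cup_mid [([308.0, 147.0, 330.0, 180.0], 0.84)]
calculator_mid [([184.0, 328.0, 246.0, 370.0], 0.92), ([199.0, 200.0, 333.0, 307.0], 0.6)]
top 400.5763578299257 279.0436506972599 207.13968837189097 [[0.027, -0.999, 0.028, 0.024], [-0.987, -0.031, -0.155, 0.582], [0.156, -0.024, -0.988, 1.059], [0.0, 0.0, 0.0, 1.0]]
chest [([179.0, 174.0, 355.0, 287.0], 0.86)]
lid [([186.0, 173.0, 284.0, 282.0], 0.58)]
lid_edge [([184.0, 175.0, 288.0, 283.0], 0.81)]
bolt_nose []
handle_mid []
handle []
keeper_mouth [([287.0, 219.0, 300.0, 240.0], 0.68)]
battery_mid [([324.0, 209.0, 344.0, 233.0], 0.72)]
pen_cup_mid [([182.0, 175.0, 354.0, 286.0], 0.26)]
calculator_mid [([137.0, 203.0, 168.0, 258.0], 0.73), ([242.0, 226.0, 286.0, 234.0], 0.64)]
```

```bash
python3 - <<'E'
import cv2
a=cv2.imread("pics/top0.png")[140:320,120:420];b=cv2.imread("pics/side0.png")[130:390,170:390]
cv2.imwrite("pics/t1.png",cv2.resize(a,(780,468),interpolation=2))
cv2.imwrite("pics/s1.png",cv2.resize(b,(506,598),interpolation=2))
E
```

```text
(no output)
```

View pics/t1.png

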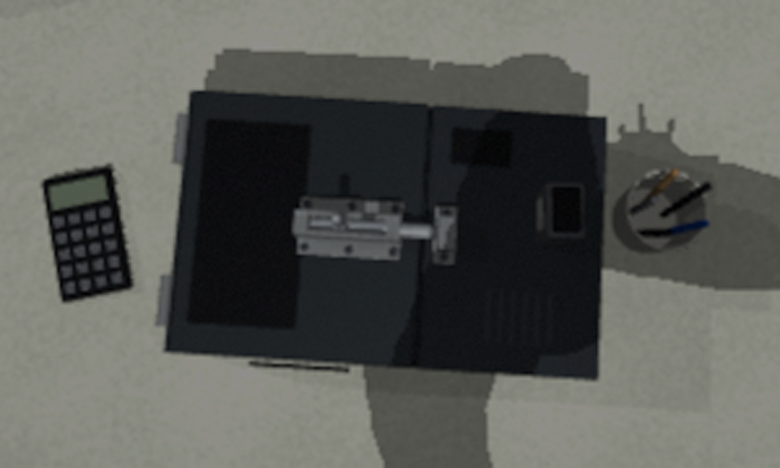

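View pics/s1.png

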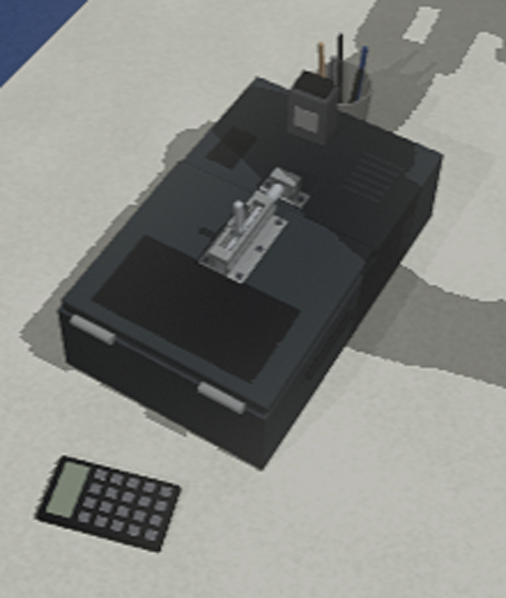

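```bash
cat > h.py <<'E'
import numpy as np
from rig import sense,cams
def back(c,u,v,z,info=None):
    i=info or cams.camera_info(c);V=np.array(i["view"]);R=V[:3,:3];o=-R.T@V[:3,3]
    d=R.T@np.array([(u-i["cx"])/i["fx"],(v-i["cy"])/i["fy"],1]);return o+d*(z-o[2])/d[2]
def proj(c,P,info=None):
    i=info or cams.camera_info(c);V=np.array(i["view"]);p=V[:3,:3]@np.asarray(P)+V[:3,3]
    return np.array([i["fx"]*p[0]/p[2]+i["cx"],i["fy"]*p[1]/p[2]+i["cy"]])
E
python3 - <<'E'
from h import *
from scipy.optimize import least_squares
L=[("top",606,118,130,-210),("top",597,379,-130,-210),("top",192,92,130,204),("top",166,352,-130,204),
("side",257,78,130,-210),("side",441,155,-130,-210),("side",62,310,130,206),("side",264,412,-130,206)]
T={"top":(2.6,120,140),"side":(2.3,170,130)}
inf={c:cams.camera_info(c) for c in T}
def w(p,x,y,z):
    c,s=np.cos(p[2]),np.sin(p[2]);return np.array([p[0]+c*x-s*y,p[1]+s*x+c*y,z])
def f(p,cs=("top","side")):
    r=[]
    for c,u,v,x,y in L:
        if c in cs:
            k,a,b=T[c];r+=list(proj(c,w(p,x/1e3,y/1e3,.12),inf[c])-[u/k+a,v/k+b])
    return r
for cs in(("top",),("side",),("top","side")):
    o=least_squares(f,[.6,0,0],args=(cs,));print(cs,o.x.round(4),np.round(o.fun,1))
p=o.x
print("keeper",w(p,0,-.046,.136),"nose",w(p,0,-.036,.14),"handle", w(p,0,.051,.18))
for c in T:
  k,a,b=T[c]
  for n,q in(("hand top",(0,.051,.205)),("hand46",(0,.045,.205)),("keepertop",(0,-.054,.15)),("barrel foot",(0,.05,.14))):
    print(c,n,((proj(c,w(p,*q),inf[c])-[a,b])*k).round())
print(back("side",239/2.3+170,203/2.3+130,.205),back("top",372/2.6+120,207/2.6+140,.15))
E
```

```text
('top',) [ 0.5115  0.0655 -0.0346] [-0.  -0.5  0.1  0.6 -0.1 -1.1  0.   0.8]
('side',) [ 0.5106  0.0687 -0.0327] [-1.  -0.3  1.   0.2 -2.1 -2.2  2.   1.5]
('top', 'side') [ 0.5112  0.0668 -0.0337] [-0.6 -0.5 -0.4  0.7 -0.6 -0.9 -0.4  1.  -0.8 -0.7  1.1 -0.3 -1.9 -2.9
  2.   0.7]
keeper [0.50967339 0.02079362 0.136     ] nose [0.51001014 0.03078794 0.14      ] handle [0.51293982 0.1177386  0.18      ]
top hand top [330. 220.]
top hand46 [337. 220.]
top keepertop [444. 233.]
top barrel foot [335. 227.]
side hand top [238. 206.]
side hand46 [241. 202.]
side keepertop [285. 178.]
side barrel foot [238. 244.]
[0.51340272 0.1139248  0.205     ] [0.53232391 0.08165537 0.15      ]
```

>>> send_rows --pt "0 0 -0.5" --pt "0 0 -0.5" --pt "0 0 -0.5" --turn '[0.123,0.123,0.123]' --gripper '[40,40,40]' --grip_force 40

```text
t: 1.4
ee_pos: [0.1895, -0.5427, 0.2769]
tool_rot: [[0.999, -0.038, -0.0], [-0.038, -0.999, 0.001], [-0.0, -0.001, -1.0]]
force: [-0.3, -1.1, -0.5]
finger_gap: 0.0734
```

>>> send_rows --pt "0.377 -0.836 0" --pt "0.377 -0.836 0" --pt "0.377 -0.836 0" --pt "0.377 -0.836 0" --pt "0.377 -0.836 0" --pt "0.377 -0.836 0" --pt "0.377 -0.836 0" --pt "0.377 -0.836 0" --pt "0.377 -0.836 0" --pt "0.377 -0.836 0" --pt "0.377 -0.836 0" --pt "0.377 -0.836 0" --pt "0.377 -0.836 0" --pt "0.377 -0.836 0" --pt "0.377 -0.836 0" --pt "0.377 -0.836 0" --pt "0.377 -0.836 0" --pt "0.377 -0.836 0" --pt "0.377 -0.836 0" --pt "0 0 0" --turn '[0,0,0,0,0,0,0,0,0,0,0,0,0,0,0,0,0,0,0,0]' --gripper '[40,40,40,40,40,40,40,40,40,40,40,40,40,40,40,40,40,40,40,40]'

```text
t: 3.4
ee_pos: [0.4979, 0.0859, 0.2764]
tool_rot: [[1.0, -0.028, 0.0], [-0.028, -1.0, 0.001], [0.0, -0.001, -1.0]]
force: [-0.7, -0.2, -0.0]
finger_gap: 0.0396
```

```bash
python3 - <<'E'
from h import *
import cv2
s=sense();print(s["t"],s["ee_pos"].round(4) if hasattr(s["ee_pos"],'round') else s["ee_pos"],np.round(s["tool_rot"],3).tolist(),np.round(s["force"],2))
im=cams.get_image("wrist");i=cams.camera_info("wrist");np.save("w1.npy",[i["fx"],i["fy"],i["cx"],i["cy"]]+list(np.ravel(i["view"])))
cv2.imwrite("pics/w1.png",im[:,:,::-1])
print(i["fx"],np.round(i["view"],3).tolist())
for n,q in(("handle top",(.513,.115,.206)),("keeper",(.5097,.0208,.136))):print(n,proj("wrist",q,i).round())
for t in("bolt_nose","handle_mid","handle","keeper_mouth","battery_mid"):
    print(t,[(np.round(b["rect"]).tolist(),round(b["confidence"],2)) for b in cams.boxes_of("wrist",t)[:2]])
E
```

```text
3.4 [0.4979 0.0859 0.2764] [[1.0, -0.028, 0.0], [-0.028, -1.0, 0.001], [0.0, -0.001, -1.0]] [-0.74 -0.21 -0.03]
337.75400528775714 [[-0.03, -1.0, 0.0, 0.099], [-0.971, 0.029, 0.236, 0.442], [-0.236, 0.007, -0.972, 0.564], [0.0, 0.0, 0.0, 1.0]]
handle top [240. 210.]
keeper [351. 194.]
bolt_nose [([220.0, 184.0, 353.0, 211.0], 0.68)]
handle_mid [([241.0, 190.0, 260.0, 210.0], 0.72)]
handle [([240.0, 187.0, 257.0, 210.0], 0.76), ([528.0, 104.0, 558.0, 182.0], 0.37)]
keeper_mouth []
battery_mid [([456.0, 138.0, 553.0, 209.0], 0.68)]
```

View pics/w1.png

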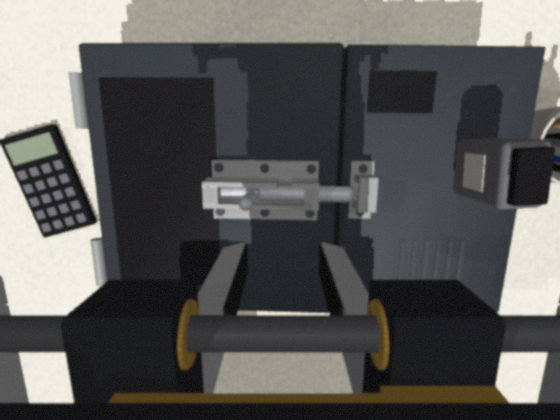

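```bash
python3 - <<'E'
import cv2
a=cv2.imread("pics/w1.png")[150:235,195:385]
cv2.imwrite("pics/w1c.png",cv2.convertScaleAbs(cv2.resize(a,(760,340),interpolation=2),alpha=1.3))
E
```

```text
(no output)
```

View pics/w1c.png

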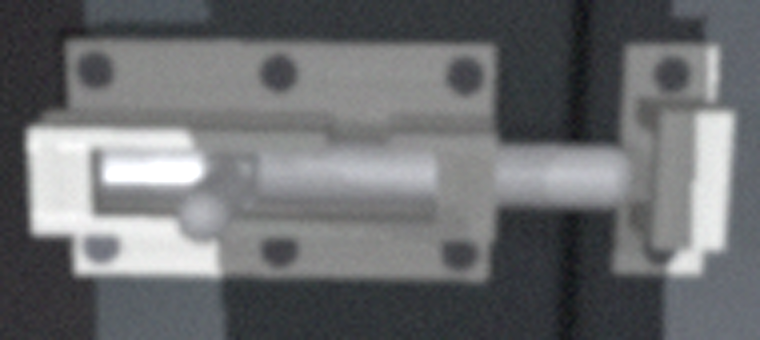

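```bash
python3 - <<'E'
from h import *
a=np.load("w1.npy");i=dict(fx=a[0],fy=a[1],cx=a[2],cy=a[3],view=a[4:].reshape(4,4))
p=(.5112,.0668,-.0337)
def ch(P):
    d=P[:2]-p[:2];c,s=np.cos(p[2]),np.sin(p[2]);return (1e3*np.array([c*d[0]+s*d[1],-s*d[0]+c*d[1]])).round(1)
for n,u,v,z in(("handle top",245.8,203,.206),("foot",252.5,193.8,.155),("notch",285,181.5,.158),("nose",352,193.5,.143),("keeper edge",358,195,.150),("lidgap",339,175,.12),("barrel r",319,194,.15)):
    P=back("wrist",u,v,z,i);print(n,P.round(4),ch(P))
E
```

```text
handle top [0.5178 0.1102 0.206 ] [ 5.2 43.6]
foot [0.5156 0.11   0.155 ] [ 2.9 43.3]
notch [0.5258 0.0815 0.158 ] [14.1 15.2]
nose [0.5111 0.0214 0.143 ] [  1.4 -45.4]
keeper edge [0.5109 0.0175 0.15  ] [  1.3 -49.3]
lidgap [0.5253 0.0295 0.12  ] [ 15.3 -36.8]
barrel r [0.5128 0.0518 0.15  ] [  2.1 -14.9]
```

>>> send_rows --pt "0.22 -0.36 0" --pt "0.22 -0.36 0" --pt "0 0 0.6" --pt "0 0 0.6" --pt "0 0 0.6" --pt "0 0 0.3" --pt "0 0 0.25" --pt "0 0 0" --pt "0 0 0" --pt "0 0 0" --pt "0 0 0" --pt "0 0 0" --pt "0 0 0" --turn '[0.006,0,0,0,0,0,0,0,0,0,0,0,0]' --gripper '[40,40,40,40,40,40,40,40,30,20,14,5,5]' --grip_force 4

```text
t: 5.0
ee_pos: [0.5161, 0.1113, 0.183]
tool_rot: [[0.999, -0.039, 0.002], [-0.039, -0.999, 0.001], [0.002, -0.001, -1.0]]
force: [1.2, 2.5, -1.0]
finger_gap: 0.0104
```

```bash
python3 - <<'E'
from h import *
import cv2
im=cams.get_image("side");cv2.imwrite("pics/s2.png",cv2.resize(im[170:290,190:350,::-1],(800,600),interpolation=2))
E
```

```text
(no output)
```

View pics/s2.png

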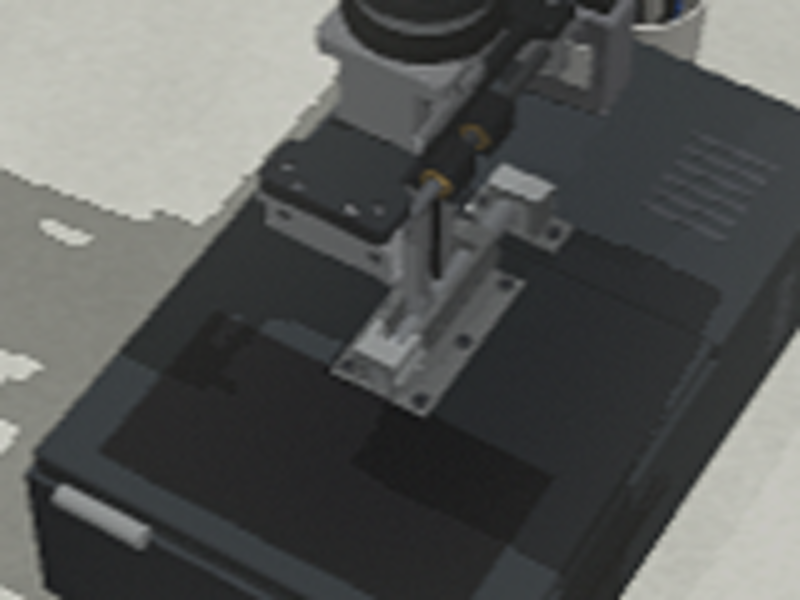

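>>> send_rows --pt "0 0 0" --pt "0 0 0" --pt "0 0 0.05" --pt "0 0 0.05" --pt "0 0 0.05" --pt "0 0 0" --turn '[0,0,0,0,0,0]' --gripper '[0,0,0,0,0,0]' --grip_force 40

```text
t: 5.65
ee_pos: [0.5163, 0.1098, 0.1784]
tool_rot: [[0.999, -0.039, 0.002], [-0.039, -0.999, -0.002], [0.002, 0.002, -1.0]]
force: [-1.6, -0.9, 9.6]
finger_gap: 0.0088
```

>>> send_rows --pt "0 0 0.04" --pt "0 0 0.04" --pt "0 0 0" --turn '[0,0,0]' --gripper '[0,0,0]'

```text
t: 5.95
ee_pos: [0.5167, 0.1096, 0.1771]
tool_rot: [[0.999, -0.04, 0.003], [-0.04, -0.999, -0.002], [0.003, 0.002, -1.0]]
force: [-4.3, -3.5, 17.0]
finger_gap: 0.0092
```

>>> send_rows --pt "-0.04 0 0" --pt "0 0.03 0" --pt "0 0.03 0" --pt "0 0.03 0" --pt "0 0 0" --turn '[0,0,0,0,0]' --gripper '[0,0,0,0,0]'

```text
t: 6.45
ee_pos: [0.5161, 0.1081, 0.1771]
tool_rot: [[0.999, -0.04, 0.006], [-0.04, -0.999, 0.002], [0.006, -0.003, -1.0]]
force: [-1.5, 2.6, 13.3]
finger_gap: 0.0091
```

>>> send_rows --pt "0 0.03 0.02" --pt "0 0.03 0.02" --pt "0 0.03 0" --pt "0 0.03 0" --pt "0 0 0" --turn '[0,0,0,0,0]' --gripper '[0,0,0,0,0]'

```text
t: 6.95
ee_pos: [0.5161, 0.1035, 0.177]
tool_rot: [[0.999, -0.039, 0.007], [-0.039, -0.999, 0.003], [0.007, -0.003, -1.0]]
force: [-3.4, 3.0, 19.5]
finger_gap: 0.009
```

>>> send_rows --pt "-0.03 0.03 -0.01" --pt "0 0.03 -0.01" --pt "0 0.03 0" --pt "0 0.03 0" --pt "0 0.03 0" --pt "0 0 0" --turn '[0,0,0,0,0,0]' --gripper '[0,0,0,0,0,0]'

```text
t: 7.55
ee_pos: [0.5155, 0.0974, 0.1771]
tool_rot: [[0.999, -0.04, 0.008], [-0.04, -0.999, 0.002], [0.008, -0.003, -1.0]]
force: [-0.6, 2.2, 14.4]
finger_gap: 0.0092
```

>>> send_rows --pt "0 0.03 0.01" --pt "0 0.03 0" --pt "0 0.03 0" --pt "0 0.03 0" --pt "0 0.03 0" --pt "0 0 0" --turn '[0,0,0,0,0,0]' --gripper '[0,0,0,0,0,0]'

```text
t: 8.15
ee_pos: [0.5153, 0.0914, 0.1771]
tool_rot: [[0.999, -0.04, 0.009], [-0.04, -0.999, 0.002], [0.008, -0.003, -1.0]]
force: [-1.6, 2.5, 16.6]
finger_gap: 0.0089
```

>>> send_rows --pt "0 0.03 0" --pt "0 0.03 0" --pt "0 0.03 0" --pt "0 0.03 0" --pt "0 0 0" --turn '[0,0,0,0,0]' --gripper '[0,0,0,0,0]'

```text
t: 8.65
ee_pos: [0.5151, 0.0865, 0.1771]
tool_rot: [[0.999, -0.04, 0.009], [-0.04, -0.999, 0.002], [0.008, -0.003, -1.0]]
force: [-1.8, 1.6, 16.6]
finger_gap: 0.0091
```

```bash
python3 - <<'E'
from h import *
import cv2
im=cams.get_image("side");cv2.imwrite("pics/s3.png",cv2.resize(im[190:270,220:320,::-1],(750,600),interpolation=2))
E
```

```text
(no output)
```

View pics/s3.png

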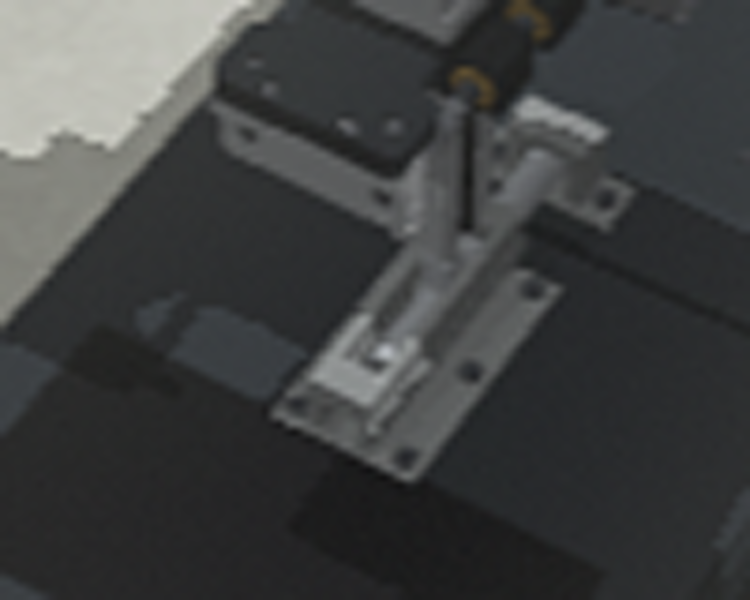

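>>> send_rows --pt "0 0 -0.03" --pt "0 0 -0.03" --pt "0 0 -0.03" --pt "0 0 -0.02" --pt "0 0 0" --pt "0 0 0" --turn '[0,0,0,0,0,0]' --gripper '[0,0,0,0,0,0]' --grip_force 8

```text
t: 9.3
ee_pos: [0.5125, 0.0862, 0.177]
tool_rot: [[0.999, -0.039, 0.002], [-0.039, -0.999, 0.001], [0.002, -0.001, -1.0]]
force: [3.1, 4.3, 3.7]
finger_gap: 0.01
```

>>> send_rows --pt "0.05 0 0" --pt "0.05 0 0" --pt "0 0 0" --turn '[0,0,0]' --gripper '[0,0,0]'

```text
t: 9.6
ee_pos: [0.5139, 0.0856, 0.1763]
tool_rot: [[0.999, -0.039, -0.005], [-0.039, -0.999, 0.0], [-0.005, 0.0, -1.0]]
force: [-1.8, 3.7, 8.0]
finger_gap: 0.0096
```

>>> send_rows --pt "0 0.03 0" --pt "0 0.03 0" --pt "0 0 0" --turn '[0,0,0]' --gripper '[0,0,0]'

```text
t: 9.9
ee_pos: [0.5139, 0.0831, 0.1764]
tool_rot: [[0.999, -0.039, -0.005], [-0.039, -0.999, -0.0], [-0.005, 0.0, -1.0]]
force: [-0.4, 2.8, 8.2]
finger_gap: 0.0098
```

>>> send_rows --pt "0.04 0 -0.02" --pt "0.04 0 -0.02" --pt "0 0 0" --turn '[0,0,0]' --gripper '[0,0,0]'

```text
t: 10.2
ee_pos: [0.5165, 0.0831, 0.1767]
tool_rot: [[0.999, -0.039, -0.006], [-0.039, -0.999, 0.0], [-0.006, 0.0, -1.0]]
force: [-3.3, 3.2, 2.2]
finger_gap: 0.0097
```

>>> send_rows --pt "0 0.025 0" --pt "0 0 0" --pt "0.04 0 0" --pt "0 0 0" --turn '[0,0,0,0]' --gripper '[0,0,0,0]'

```text
t: 10.6
ee_pos: [0.5186, 0.0825, 0.1766]
tool_rot: [[0.999, -0.039, -0.005], [-0.039, -0.999, 0.001], [-0.005, -0.001, -1.0]]
force: [-2.0, 4.0, 1.2]
finger_gap: 0.0101
```

>>> send_rows --pt "0.04 0 0" --pt "0.04 0 0" --pt "0 0 0" --turn '[0,0,0]' --gripper '[0,0,0]'

```text
t: 10.9
ee_pos: [0.5217, 0.0824, 0.1763]
tool_rot: [[0.999, -0.039, -0.005], [-0.039, -0.999, 0.001], [-0.005, -0.001, -1.0]]
force: [-1.4, 4.5, 0.9]
finger_gap: 0.0096
```

```bash
python3 - <<'E'
from h import *
import cv2
im=cams.get_image("side");a=cv2.resize(im[200:260,240:300,::-1],(500,500),interpolation=2)
cv2.imwrite("pics/s4.png",cv2.convertScaleAbs(a,alpha=1.5))
E
```

```text
(no output)
```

View pics/s4.png

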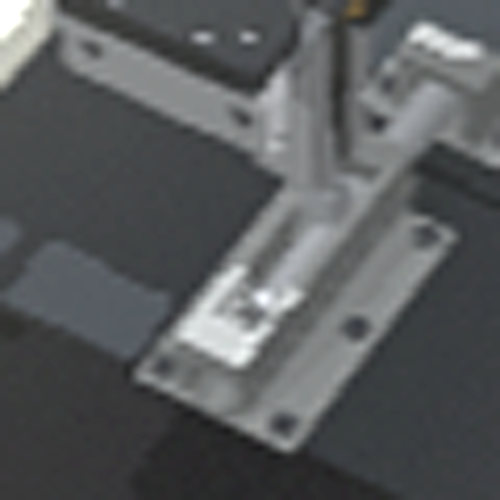

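>>> send_rows --pt "0 -0.03 0" --pt "0.06 0 0.02" --pt "0.06 0 0.02" --pt "0.06 0 0.02" --pt "0 0 0" --turn '[0,0,0,0,0]' --gripper '[0,0,0,0,0]' --grip_force 5

```text
t: 11.45
ee_pos: [0.531, 0.0823, 0.175]
tool_rot: [[0.999, -0.039, -0.001], [-0.039, -0.999, -0.001], [-0.001, 0.001, -1.0]]
force: [-2.1, -0.0, -2.2]
finger_gap: 0.0096
```

>>> send_rows --pt "0.06 0 0.04" --pt "0.06 0 0.04" --pt "0.06 0 0.05" --pt "0 0 0" --turn '[0,0,0,0]' --gripper '[0,0,0,0]'

```text
t: 11.85
ee_pos: [0.5399, 0.082, 0.1713]
tool_rot: [[0.999, -0.039, 0.004], [-0.039, -0.999, -0.001], [0.004, 0.0, -1.0]]
force: [1.5, -0.7, 0.5]
finger_gap: 0.0097
```

>>> send_rows --pt "0.07 0 0.1" --pt "0.07 0 0.1" --pt "0.06 0 0.12" --pt "0.05 0 0.13" --pt "0.04 0 0.13" --pt "0.03 0 0.1" --pt "0 0 0" --turn '[0,0,0,0,0,0,0]' --gripper '[0,0,0,0,0,0,0]'

```text
t: 12.55
ee_pos: [0.5541, 0.0814, 0.1445]
tool_rot: [[0.999, -0.039, 0.007], [-0.039, -0.999, -0.001], [0.007, 0.0, -1.0]]
force: [5.6, -2.0, 2.7]
finger_gap: 0.01
```

>>> send_rows --pt "0 0 0" --pt "0 0 0" --pt "0 0 -0.5" --pt "0 0 -0.6" --pt "0 0 0" --pt "0 0 0" --pt "0 0 0" --pt "0 0 0.2" --pt "0 0 0" --turn '[0,0,0,0,0,0,0,0,0]' --gripper '[24,24,24,24,0,0,0,0,0]'

```text
t: 13.45
ee_pos: [0.5493, 0.0819, 0.1768]
tool_rot: [[0.999, -0.039, -0.004], [-0.039, -0.999, -0.0], [-0.004, 0.0, -1.0]]
force: [0.2, 0.1, 0.0]
finger_gap: 0.0004
```

```bash
python3 - <<'E'
from h import *
import cv2
s=sense();print(s["t"],np.round(s["ee_pos"],4),np.round(s["force"],1),s["finger_gap"])
im=cams.get_image("side");a=cv2.resize(im[190:260,230:310,::-1],(640,560),interpolation=2)
cv2.imwrite("pics/s5.png",cv2.convertScaleAbs(a,alpha=1.5))
E
```

```text
13.45 [0.5493 0.0819 0.1768] [0.2 0.1 0. ] 0.00038627093513068385
```

View pics/s5.png

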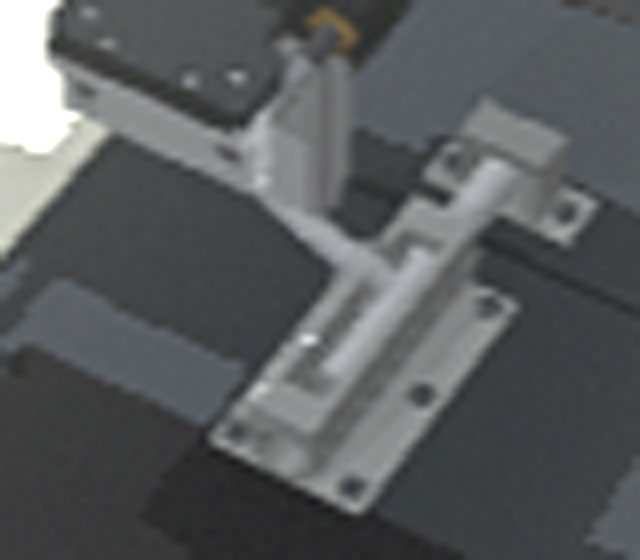

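>>> send_rows --pt "0.12 0 0" --pt "0 0 0.1" --pt "0 0 0.1" --pt "0 0 0.08" --pt "0 0 0.08" --pt "0 0 0.08" --pt "0 0 0" --turn '[0,0,0,0,0,0,0]' --gripper '[0,0,0,0,0,0,0]'

```text
t: 14.2
ee_pos: [0.5551, 0.0818, 0.1609]
tool_rot: [[0.999, -0.039, -0.001], [-0.039, -0.999, 0.0], [-0.001, -0.0, -1.0]]
force: [0.7, 1.2, -0.7]
finger_gap: 0.0007
```

>>> send_rows --pt "0 0 0.06" --pt "0 0 0.06" --pt "0 0 0.04" --pt "0 0 0" --turn '[0,0,0,0]' --gripper '[0,0,0,0]'

```text
t: 14.6
ee_pos: [0.556, 0.0817, 0.1562]
tool_rot: [[0.999, -0.039, 0.001], [-0.039, -0.999, -0.0], [0.001, 0.0, -1.0]]
force: [-0.7, 0.2, 4.4]
finger_gap: 0.0008
```

>>> send_rows --pt "0 0 0.03" --pt "0 0 0" --turn '[0,0]' --gripper '[0,0]'

```text
t: 14.8
ee_pos: [0.5561, 0.0817, 0.1556]
tool_rot: [[0.999, -0.039, 0.001], [-0.039, -0.999, -0.0], [0.001, 0.0, -1.0]]
force: [-1.6, -1.2, 8.6]
finger_gap: 0.0011
```

>>> send_rows --pt "0 0 -0.3" --pt "0 0 -1" --pt "0 0 -1" --pt "-0.8 0 -0.8" --pt "-1 0 0" --pt "-1 0 0" --pt "-0.5 0 0" --pt "0 0 0" --turn '[0,0,0,0,0,0,0,0]' --gripper '[0,0,0,0,0,0,0,0]'

```text
t: 15.6
ee_pos: [0.4217, 0.0873, 0.2784]
tool_rot: [[0.999, -0.038, 0.0], [-0.038, -0.999, 0.0], [0.0, -0.0, -1.0]]
force: [0.3, 0.3, 0.1]
finger_gap: 0.0002
```

```bash
python3 - <<'E'
from h import *
import cv2
s=sense();print(s["t"],np.round(s["ee_pos"],4),np.round(s["force"],1))
a=cams.get_image("side");a=cv2.resize(a[185:265,225:325,::-1],(500,400),interpolation=2)
i=cams.camera_info("wrist");b=cams.get_image("wrist")
u,v=proj("wrist",(.512,.06,.14),i).astype(int);print(u,v)
y0=max(0,v-40);x0=max(0,u-60)
b=cv2.resize(b[y0:y0+80,x0:x0+120,::-1],(600,400),interpolation=2)[:,:]
cv2.imwrite("pics/f.png",cv2.convertScaleAbs(cv2.resize(np.hstack([a,b]),(800,291)),alpha=1.4))
E
```

```text
15.6 [0.4217 0.0873 0.2784] [0.3 0.3 0.1]
310 108
```

View pics/f.png

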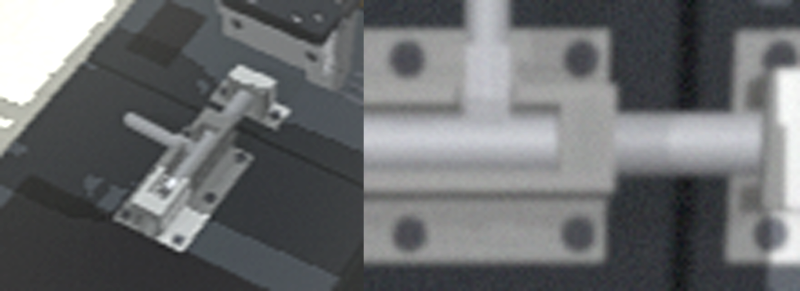

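```bash
python3 -c "
from rig import workorder;print(workorder.sign_off())"
```

```text
the job is handed in; nothing more can be done
None
```

The chest is shut and bolted, and I handed the job in at about 16 s of the 72 s allowed. `sign_off` gives no verdict, so the judged result is not confirmed.

**What I did:**
1. I gripped the upright handle and pressed the lid to its firm stop. The force between moves read 13–20 N.
2. I slid the bolt about 29 mm through the keeper at 2–4 N.
3. I eased the load and the grip, then felt sideways until the handle swung freely in the notch.
4. I led the handle down, pressed it from above with 8.6 N until it stopped, and backed away.

**Last checks:**
- **Handle and bolt:** the side and wrist pictures show the handle flat in the notch and the rod in the keeper, with the gripper clear and the force reading about 0. The contact height at the final press puts the handle at about 1.5 rad.
- **Nose depth:** I did not see the nose past the keeper. From the geometry I put it 21–26 mm past the mouth, against the 17 mm required; my two chest estimates disagreed by about 4 mm along y.
- **Lid:** its final angle and the bolt's contact forces were not measured directly.
- **Battery, cup and calculator:** I did not check their positions again afterwards. I did not plan any path that would touch them, and no force reading suggested a touch.

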